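Lock the vial carousel with its bolt

TASK

Lock the vial carousel on the counter so that it cannot turn while it is loaded: with the fingertips against one of the white dividers, push the turntable round until either slot in its metal locking disc lines up with the bolt, then push the bolt's upright thumb tab towards the disc until the bolt has gone fully home into the slot. Only push: pinch neither dividers nor tab and lift nothing, and leave the vials standing in their compartments and the other things on the counter where they are.

Things in the scene. Friction and masses are not known exactly. Their poses are not given: they have to be found in the camera images.
- stand: Fixed black stand of the carousel: a round foot (diameter 216, 10 thick) and, along its -y axis, a flat arm 60 wide and 10 thick reaching 220 mm from the axis, which carries the bolt. Origin: on the carousel's turning axis, at counter height; z up. The bolt slides along the line of the stand's y axis, from the -y side towards the origin.
- guide (a point): Top outer edge of the aluminium guide block in which the bolt slides: 40 wide, from 128 to 158 mm from the axis, top 40 mm above the counter; the point is at 158 mm, on the bolt's line.
- carousel: Turntable on the stand; turns either way without end about the vertical through its origin (on the axis, 22 mm above the counter). Bearing friction about 0.12 N m: it stays where it is left. Its lowest part is a bare metal locking disc, diameter 220, 8 thick, from 22 to 30 mm above the counter, with two open slots in its rim, on the carousel's +x and -x axes.
- tray (a point): Centre of the floor of the white tray on the disc, 36 mm above the counter; tray diameter 170, with a low lip (top 41 mm above the counter). Four quarter compartments: those facing the carousel's +x and -x (over the slots) are empty, those facing +y and -y hold two vials each.
- dividers (a point): Centre of the cross of four upright white dividers between the compartments, at their top, 80 mm above the counter. Each is 8 thick, upright from the tray floor, and reaches from the centre to 79 mm from the axis. In the carousel's frame they lie at 45, 135, 225 and 315 degrees from its x axis.
- slot_a (a point): Centre of the open mouth of the slot on the carousel's +x side, on the disc's rim (110 mm from the axis, 26 mm above the counter). The slot is 16 wide, flared to 26 at the mouth, and runs 40 mm straight inwards.
- slot_b (a point): The same for the equal slot on the carousel's -x side. Either slot will do.
- bolt (a joint): Travel of the bolt, in m: 0 fully withdrawn, 0.046 fully home, growing towards the carousel's axis. It starts at 0 to 0.008, its nose clear of the disc, resists with about 3.5 N and stays where it is left. Off a slot it stops against the disc's rim at 0.014; within about 8 mm of a slot's middle line its round nose still finds its way in. When home, its thumb tab is 0 to 4 mm from the guide block.
- bolt_nose (a point): Tip of the round nose of the bolt, a steel bar of diameter 12, 26 mm above the counter: 124 mm from the carousel's axis when withdrawn, 78 mm when home.
- bolt_tab (a point): On the outer face (the one away from the carousel, to be pushed) of the thumb tab at the bolt's outer end: an upright steel plate 34 wide and 8 thick, from 14 to 72 mm above the counter; the point is in the middle of its width, 48 mm above the counter, 212 mm from the carousel's axis when withdrawn.
- vial0: 10 ml glass injection vial, diameter 25, 47 tall, grey cap, loose; its origin is the centre of its foot, z up. Stands in a carousel compartment, 36 mm above the counter, about 60 mm from the axis.
- vial1: 10 ml glass injection vial, diameter 25, 47 tall, grey cap, loose; its origin is the centre of its foot, z up. Stands in a carousel compartment, 36 mm above the counter, about 60 mm from the axis.
- vial2: 10 ml glass injection vial, diameter 25, 47 tall, grey cap, loose; its origin is the centre of its foot, z up. Stands in a carousel compartment, 36 mm above the counter, about 60 mm from the axis.
- vial3: 10 ml glass injection vial, diameter 25, 47 tall, grey cap, loose; its origin is the centre of its foot, z up. Stands in a carousel compartment, 36 mm above the counter, about 60 mm from the axis.
- flask_a: Bystander: 100 ml infusion bottle, diameter 49, 102 tall; origin at the centre of its foot.
- flask_b: Bystander: the same kind of infusion bottle; origin at the centre of its foot.
- vial_spare: Bystander: a vial like those in the carousel, standing on the counter; origin at the centre of its foot.
- beaker: Bystander: clear plastic beaker, diameter 68, 85 tall; origin at the centre of its foot.
- tape: Bystander: roll of white tape lying flat, diameter 68, 19 high; origin at the centre of its underside.
- forceps: Bystander: steel forceps lying flat along their x axis, 130 long, 7 high; origin at the middle of the underside.

How it is judged:
By the outcome, as a careful person would: the job done as asked, in the order asked, and still so for the second after the job is handed in, with the robot touching nothing.
It also fails if it takes over 45 s, if anything falls off the work surface, if the arm or the gripper's body presses on something with over 40 N, if the wrist force passes 120 N, or if a joint passes its speed limit or range.

ROBOT

A 6-joint arm with a two-finger parallel gripper is mounted at the origin on the work surface. World frame = base frame: x ahead of the robot, y to its left, z up, the work surface at z = 0. Lengths are in m, angles in rad, forces in N, time in s.
With the tool pointing down it reaches from about 0.4 to 0.825 m from the base axis. Payload 7 kg.
Tool frame: the origin (TCP) lies midway between the tips of the shut fingers; the grasp point (between the pads) lies 19 mm behind it; z points along the fingers, y is the line along which they close (so a half turn about z gives the same grasp; the last joint's range is limited). The gripper opens to 88 mm and grips with 3 to 60 N. Pads are 19 mm wide; open, the fingers measure 130 mm over their backs; the gripper's body (78 mm by 193 mm) begins 47 mm behind the grasp point.
Start: joints at [-0.88, 0.359, 0.012, 0, -1.224, -0.288], TCP at [0.265, -0.621, 0.227] pointing down, gripper open.
Joint ranges: [-3.07, 3.07], [-1.43, 2.12], [-1.02, 1.25], [-3.03, 1.67], [-3.05, -0], [-3.03, 3.03]. Speed limits (rad/s): [2.39, 2.39, 3.01, 3.14, 3.14, 3.14].

INTERFACE

Orientations are given as [roll, pitch, yaw] about the fixed x, y, z axes, in that order (R = Rz(yaw) Ry(pitch) Rx(roll)).
In Python, from station import arm gives the robot as it stands.
- The arm moves only by the tool servo_tool, never from a script. Its argument "deltas" is a list of rows, each a list of 7 numbers: the closure, from -1 (fully open) to 1 (shut), then the shift along the tool's x, y, z in mm, then the turn, a rotation vector about the tool's x, y, z in degrees. In form: [[gripper, x, y, z, ax, ay, az], ...]. A call has 1 to 20 rows; each row shifts and turns the commanded pose from where the row before left it, along the tool's axes as they then stand; what a row does not reach is not made up. A row lasts 1/12 s, in which the tool goes at most 41.7 mm and 7.16 degrees, less where a joint would pass 70% of its speed; a pose out of reach is approached as far as the arm can. A call is refused whole if a number of a shift passes 41.7 or a number of a turn 7.16, either way. A call with a gripper value outside its range is refused whole. The fingers move at their own pace and stop on an object; "squeeze" is the grip in N (left out, the last holds). Time passes only in rows, so rows that do not move let the fingers close. It gives the time, the measured TCP pose, the force, the opening and the grip force at its end, in the units of the state.
- arm.get_state(): the state, without advancing time (a new reading comes with each control period).
- arm.grab_frame(name): name is "side" or "top" or "wrist"; returns a dict with "color" (400x640x3 uint8, red, green, blue), "K" (3x3 intrinsics, pixels), "position" and "orientation" of the camera in the world. Camera axes: x right, y down, z forward; pixel columns grow to the right and rows downward; lengths in m; the calibration is good to about 2 mm. A picture is of the moment at which its call begins. There is no depth.
- arm.job_done(): hands the job in; it is judged then, once.
Trained networks look in a picture, given as the dict that the camera call returned (one of the last four; its "shot" number tells which), for a name from the list of things; names that differ only in an ending like _2 or _b are one class to them, and where a whole thing is asked for, a point or a joint stands for the part that bears it (a point fixed in the world has none). Each returns a list of dicts, best first, with "conf" (0 to 1); they miss things now and then, are a little off and sometimes report something else, mostly with a low value. They report only what shows in the picture. A call takes as long as a camera call.
- arm.recognise(query, picture): "at" ([x, y, z] in m, in the coordinates of the camera as it stood for that picture, good to about 4 mm: the middle of the surface that is visible of it).
The state is a dict: "t": time; "q": joint angles; "qd": joint speeds; "joint_efforts": joint torques, N m; "eef_pos": TCP position; "ee_rot": TCP orientation; "force": force on the tool from outside, world axes, zero at the start; "moment": the same for the moment, N m; "width": finger opening in m; "gripper_force": force on a finger pad.
Only numpy, scipy, OpenCV 4.12 (cv2) and the standard library are available. Lean on these libraries where they do the work, as an engineer would, in place of code of your own. Each camera call takes 0.05 s, during which the arm holds its last target. There are 200 camera calls.

## Working session

There is one attempt and no reset: what is moved stays moved. The work goes in short steps, Python scripts to look and compute and a tool call to move; the robot and the scene stay as the last step left them, time stands still between calls to the robot, and variables do not carry over. Pictures are saved under pics/ and viewed, at most 10 in all, crops included, and the job is handed in when it is done.

Besides the shell and the picture viewer there is one more tool, called after ">>>" as name([rows], argument=value, ...), one row to a line, values as JSON. servo_tool: Moves the arm, as the interface text tells. Its arguments: {"type":"object","properties":{"deltas":{"type":"array","items":{"type":"array","items":{"type":"number"}}},"squeeze":{"type":"number"}},"required":["deltas"]}

```bash
mkdir -p pics; cat > h.py <<'E'
import numpy as np, cv2
from station import arm
from scipy.spatial.transform import Rotation as R
def rot(o):
    o=np.array(o,float)
    return o if o.shape==(3,3) else (R.from_euler('xyz',o).as_matrix() if o.size==3 else R.from_quat(o).as_matrix())
def find(f,n,k=4):
    return [(np.round(rot(f["orientation"])@np.array(d["at"])+f["position"],4).tolist(),round(d["conf"],2)) for d in arm.recognise(n,f)[:k]]
def px(f,p):
    c=rot(f["orientation"]).T@(np.array(p)-f["position"]); u=np.array(f["K"])@c; return u[:2]/u[2]
def onz(f,u,z):
    d=rot(f["orientation"])@np.linalg.inv(f["K"])@np.array([u[0],u[1],1.]); p=np.array(f["position"]); return p+d*(z-p[2])/d[2]
def save(f,n): cv2.imwrite("pics/"+n,f["color"][:,:,::-1])
E
python3 - <<'E'
from h import *
s=arm.get_state(); print(s["t"],s["eef_pos"],s["ee_rot"],s["width"])
for c in ["top","side"]:
    f=arm.grab_frame(c); save(f,c+"0.png"); print(c,f["position"],f["orientation"],f["K"][0][0])
    for n in ["stand","guide","tray","dividers","slot_a","bolt_nose","bolt_tab","vial0","flask_a","beaker","tape","forceps"]: print(n,find(f,n))
E
```

```text
0.0 [ 0.26439654 -0.62054623  0.22562655] [ 3.13995743e+00 -1.40720185e-04 -2.73892997e+00] 0.0874467878806127
top [0.47610766 0.06422063 0.80567805] [-2.98527579  0.01942786 -1.55232947] 417.99108110254053
stand [([0.6274, -0.143, 0.0109], 0.78), ([0.5256, -0.0134, 0.0824], 0.19)]
guide [([0.6257, -0.1419, 0.0108], 0.8)]
tray [([0.5492, -0.0362, 0.0798], 0.6), ([0.5736, 0.0187, 0.0362], 0.56)]
dividers [([0.5665, 0.0164, 0.0361], 0.38)]
slot_a [([0.5716, 0.0158, 0.0378], 0.56)]
bolt_nose [([0.7533, -0.1293, 0.0313], 0.74), ([0.5946, 0.0688, 0.0823], 0.69), ([0.6422, -0.1758, 0.0378], 0.66)]
bolt_tab [([0.6428, -0.1724, 0.0397], 0.8), ([0.5735, 0.0166, 0.0369], 0.31)]
vial0 [([0.5237, -0.0137, 0.0822], 0.69), ([0.5917, 0.0699, 0.0859], 0.66), ([0.5514, -0.0365, 0.0805], 0.63)]
flask_a [([0.6884, 0.1722, 0.0744], 0.89), ([0.7232, -0.0331, 0.0727], 0.8)]
beaker [([0.5208, -0.2239, 0.049], 0.91)]
tape [([0.4319, 0.1364, 0.0209], 0.71)]
forceps []
side [ 0.22100877 -0.26360998  0.67698299] [-2.45689522 -0.01424043 -0.79527939] 429.1012291017026
stand [([0.6183, -0.139, 0.014], 0.6)]
guide [([0.6192, -0.136, 0.0087], 0.82), ([0.5575, -0.0001, 0.0329], 0.34)]
tray [([0.5948, 0.0614, 0.0691], 0.56), ([0.5352, 0.2171, 0.0048], 0.52), ([0.5589, 0.0012, 0.0395], 0.22)]
dividers [([0.5602, 0.0025, 0.036], 0.74)]
slot_a [([0.5569, -0.0023, 0.0387], 0.73)]
bolt_nose [([0.6312, -0.1809, 0.0313], 0.59), ([0.5586, -0.0021, 0.0323], 0.38)]
bolt_tab [([0.63, -0.1802, 0.031], 0.93)]
vial0 [([0.5486, -0.0443, 0.0626], 0.88), ([0.5949, 0.066, 0.0719], 0.66), ([0.5195, -0.0256, 0.0645], 0.53), ([0.6177, 0.0376, 0.0639], 0.52)]
flask_a [([0.7193, -0.0476, 0.0666], 0.91), ([0.6854, 0.1642, 0.0624], 0.7)]
beaker [([0.5331, -0.2149, 0.0495], 0.81), ([0.4302, 0.1274, 0.0145], 0.69), ([0.6351, -0.1809, 0.0288], 0.42)]
tape [([0.433, 0.125, 0.0141], 0.72)]
forceps [([0.5358, 0.2166, 0.0081], 0.89), ([0.5936, 0.0661, 0.0684], 0.24)]
```

View pics/top0.png

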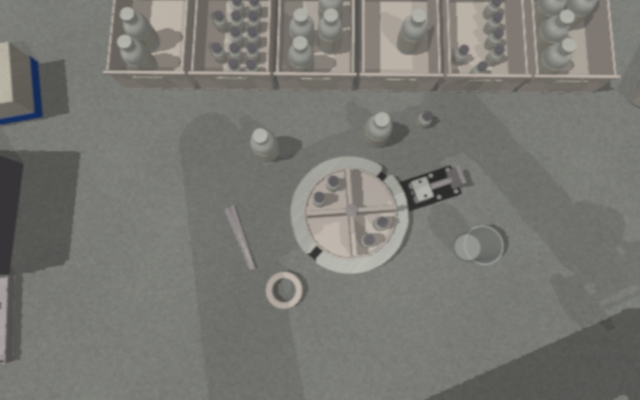

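View pics/side0.png

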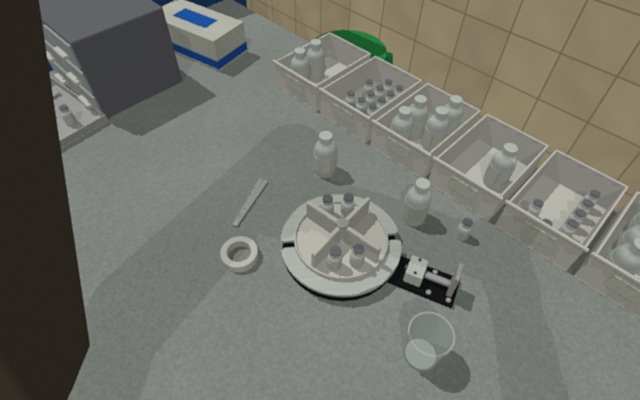

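The top view shows the hub at about (351,211), slots near (382,176) and (315,253), the guide at (421,188) and the tab near (457,178). The side view agrees. Next I'll refine the geometry with an enlarged crop.

```bash
python3 - <<'E'
from h import *
f=arm.grab_frame("top"); c=f["color"][140:290,270:480]
cv2.imwrite("pics/c1.png",cv2.resize(c,None,fx=3.8,fy=3.8,interpolation=cv2.INTER_CUBIC)[:,:,::-1])
for n,u,z in [("hub",(351,211),.08),("slotA",(382,176),.03),("slotB",(315,253),.03),("guide",(421,188),.04),("tab",(457,178),.072),("beaker",(467,247),.0)]: print(n,onz(f,u,z).round(4))
# disc outline: bright-region ellipse on disc plane
g=f["color"].astype(float).mean(2)
import itertools
best=None
for x in np.arange(.54,.585,.001):
  for y in np.arange(-.01,.03,.001):
    a=np.linspace(0,2*np.pi,120,endpoint=False)
    v=[]
    for r in (.105,.116):
      P=np.c_[x+r*np.cos(a),y+r*np.sin(a),np.full(120,.03)]
      C=(P-f["position"])@rot(f["orientation"]); U=C@np.array(f["K"]).T; U=U[:,:2]/U[:,2:]
      v.append(cv2.remap(g.astype(np.float32),U[:,0].astype(np.float32)[None],U[:,1].astype(np.float32)[None],1)[0])
    s=np.clip(v[0]-v[1],0,50).mean()
    if best is None or s>best[0]: best=(s,x,y)
print(best)
E
```

```text
hub [0.5727 0.0135 0.08  ]
slotA [ 0.647  -0.0482  0.03  ]
slotB [0.5003 0.0759 0.03  ]
guide [ 0.6231 -0.1186  0.04  ]
tab [ 0.636  -0.1752  0.072 ]
beaker [ 0.5177 -0.2129  0.    ]
(np.float32(45.16355), np.float64(0.5750000000000001), np.float64(0.012999999999999979))
```

View pics/c1.png

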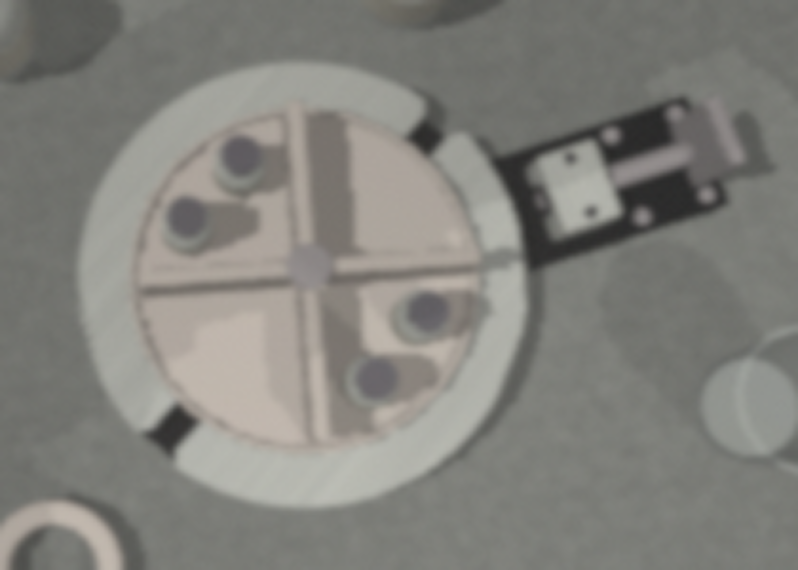

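The crop shows the bolt arm's end corners at (685,97) and (728,203), and its root corners at about (502,158) and (537,268). Slot A is at about (428,137) and the empty compartments face the slots. I'll compute the angles next.

```bash
cat >> h.py <<'E'
def ring(f,c,r,z,lo,hi,n=721):
    a=np.radians(np.linspace(lo,hi,n)); P=np.c_[c[0]+r*np.cos(a),c[1]+r*np.sin(a),np.full(n,z)]
    C=(P-f["position"])@rot(f["orientation"]); U=C@np.array(f["K"]).T; U=(U[:,:2]/U[:,2:]).astype(np.float32)
    return np.degrees(a),cv2.remap(f["color"].astype(np.float32).mean(2),U[:,:1],U[:,1:],1)[:,0]
def dark(f,c,r,z,lo,hi):
    a,v=ring(f,c,r,z,lo,hi); t=(v.min()+np.median(v))/2; m=v<t; i=a[m]; return round(i.min(),1),round(i.max(),1),round(i.mean(),1)
E
python3 - <<'E'
from h import *
f=arm.grab_frame("top"); c=(.5745,.0135)
for r in (.095,.1,.105): print("slot",r,dark(f,c,r,.03,-65,-15),dark(f,c,r,.03,115,165))
for r in (.165,.175,.185,.195,.205,.215): print("arm",r,dark(f,c,r,.01,-100,-45))
q=lambda a,b:(270+a/3.8,140+b/3.8)
for n,u,z in [("end",q(706,150),.01),("root",q(519.5,213),.01),("guide c",q(577,187),.04),("tabtop",q(733,130),.072),("hub",q(309,268),.08)]:
    p=onz(f,u,z); d=p[:2]-c; print(n,p.round(4),np.degrees(np.arctan2(d[1],d[0])).round(1),np.hypot(*d).round(4))
E
```

```text
slot 0.095 (np.float64(-44.2), np.float64(-35.4), np.float64(-39.8)) (np.float64(135.3), np.float64(143.8), np.float64(139.5))
slot 0.1 (np.float64(-44.0), np.float64(-35.6), np.float64(-39.8)) (np.float64(135.6), np.float64(143.5), np.float64(139.6))
slot 0.105 (np.float64(-43.7), np.float64(-35.1), np.float64(-39.4)) (np.float64(135.0), np.float64(144.1), np.float64(139.5))
arm 0.165 (np.float64(-80.9), np.float64(-60.1), np.float64(-73.7))
arm 0.175 (np.float64(-80.1), np.float64(-61.0), np.float64(-71.0))
arm 0.185 (np.float64(-79.6), np.float64(-61.3), np.float64(-70.7))
arm 0.195 (np.float64(-79.1), np.float64(-61.8), np.float64(-70.6))
arm 0.205 (np.float64(-78.8), np.float64(-62.2), np.float64(-70.8))
arm 0.215 (np.float64(-78.5), np.float64(-62.6), np.float64(-72.9))
end [ 0.6466 -0.193   0.01  ] -70.8 0.2187
root [ 0.6127 -0.0981  0.01  ] -71.1 0.118
guide c [ 0.6208 -0.1201  0.04  ] -70.9 0.1414
tabtop [ 0.643  -0.1858  0.072 ] -71.0 0.2108
hub [0.5735 0.013  0.08  ] -151.7 0.0011
```

>>> servo_tool([
  [1,0,0,0,0,0,0],
  [1,0,0,0,0,0,0],
], squeeze=10)

```text
t: 1.57
eef_pos: [0.2646, -0.621, 0.2265]
ee_rot: [-3.142, 0.0, -2.739]
force: [0.1, -0.0, -0.1]
width: 0.0793
gripper_force: 0.0
```

>>> servo_tool([
  [1,-14,10,0,0,0,0],
  [1,-27,20,0,0,0,0],
  [1,-27,20,0,0,0,0],
  [1,-27,20,0,0,0,0],
  [1,-27,20,0,0,0,0],
  [1,-27,20,0,0,0,0],
  [1,-27,20,0,0,0,0],
  [1,-27,20,0,0,0,0],
  [1,-27,20,0,0,0,0],
  [1,-27,20,0,0,0,0],
  [1,-27,20,0,0,0,0],
  [1,-27,20,0,0,0,0],
  [1,-27,20,0,0,0,0],
  [1,-27,20,0,0,0,0],
  [1,-27,20,0,0,0,0],
  [1,-27,20,0,0,0,0],
  [1,-27,20,0,0,0,0],
  [1,-27,20,0,0,0,0],
  [1,-27,20,0,0,0,0],
  [1,-14,20,0,0,0,0],
])

```text
t: 3.23
eef_pos: [0.5864, -0.0586, 0.2264]
ee_rot: [-3.141, 0.0, -2.738]
force: [1.0, 0.3, 0.3]
width: 0.0006
gripper_force: 0.0
```

>>> servo_tool([
  [1,0,0,0,0,0,6.1],
  [1,0,0,0,0,0,6.1],
  [1,0,0,0,0,0,6.1],
  [1,0,0,0,0,0,0],
  [1,0,0,0,0,0,0],
])

```text
t: 3.65
eef_pos: [0.5846, -0.0607, 0.2266]
ee_rot: [-3.142, 0.0, -3.055]
force: [-0.4, 0.4, 0.0]
width: 0.0003
gripper_force: 0.0
```

>>> servo_tool([
  [1,-10,12,10,0,0,0],
  [1,-9.5,12,25,0,0,0],
  [1,0,0,30,0,0,0],
  [1,0,0,30,0,0,0],
  [1,0,0,20,0,0,0],
  [1,0,0,6,0,0,0],
  [1,0,0,0,0,0,0],
])

```text
t: 4.23
eef_pos: [0.6011, -0.0352, 0.1036]
ee_rot: [-3.141, -0.004, -3.056]
force: [0.5, 0.5, -0.4]
width: 0.0004
gripper_force: 0.0
```

```bash
python3 - <<'E'
from h import *
f=arm.grab_frame("side");g=arm.grab_frame("wrist")
a=cv2.resize(f["color"][150:330,240:480],None,fx=1.65,fy=1.65); b=cv2.resize(g["color"],(396,248))
o=np.zeros((297,792,3),np.uint8); o[:,:396]=a[:297,:396]; o[:248,396:]=b
cv2.imwrite("pics/c2.png",o[:,:,::-1])
E
```

```text
(no output)
```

View pics/c2.png

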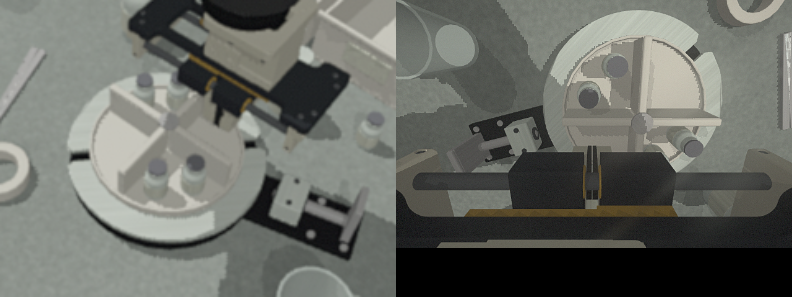

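The fingers are over the empty compartment beside slot A, with the near vials clear of them. I'm descending.

>>> servo_tool([
  [1,0,0,10,0,0,0],
  [1,0,0,18,0,0,0],
  [1,0,0,16,0,0,0],
  [1,0,0,7,0,0,0],
  [1,0,0,0,0,0,0],
  [1,0,0,0,0,0,0],
])

```text
t: 4.83
eef_pos: [0.6025, -0.0352, 0.0552]
ee_rot: [-3.141, 0.001, -3.058]
force: [0.2, 0.6, 0.6]
width: 0.0004
gripper_force: 0.0
```

>>> servo_tool([
  [1,2,0,0,0,0,0],
  [1,3,0,0,0,0,0],
  [1,2,0,0,0,0,0],
  [1,1.3,0,0,0,0,0],
  [1,1.3,0,0,0,0,0],
  [1,1.3,0,0,0,0,0],
  [1,0,0,0,0,0,0],
])

```text
t: 5.42
eef_pos: [0.592, -0.0361, 0.0553]
ee_rot: [-3.142, 0.002, -3.058]
force: [2.5, -1.1, 0.7]
width: 0.0007
gripper_force: 1.5
```

>>> servo_tool([
  [1,0.7,-0.2,0,0,0,0.8],
  [1,1.3,-0.3,0,0,0,1.5],
  [1,1.3,-0.3,0,0,0,1.5],
  [1,1.3,-0.4,0,0,0,1.5],
  [1,1.3,-0.3,0,0,0,1.5],
  [1,1.3,-0.3,0,0,0,1.5],
  [1,1.3,-0.4,0,0,0,1.5],
  [1,1.3,-0.3,0,0,0,1.5],
  [1,1.3,-0.3,0,0,0,1.5],
  [1,1.3,-0.4,0,0,0,1.5],
  [1,1.3,-0.3,0,0,0,1.5],
  [1,1.3,-0.3,0,0,0,1.5],
  [1,0.7,-0.2,0,0,0,0.8],
  [1,0,0,0,0,0,0],
])

```text
t: 6.58
eef_pos: [0.5757, -0.0389, 0.055]
ee_rot: [3.141, 0.001, 2.908]
force: [3.5, -0.3, 2.4]
width: 0.0005
gripper_force: 1.6
```

```bash
python3 - <<'E'
from h import *
c=(.574,.013); f=arm.grab_frame("top")
for r in (.098,.103): print(dark(f,c,r,.03,95,165))
E
```

```text
(np.float64(103.4), np.float64(131.3), np.float64(117.3))
(np.float64(110.5), np.float64(130.5), np.float64(120.5))
```

```bash
python3 - <<'E'
from h import *
c=(.574,.013); f=arm.grab_frame("top"); s=arm.grab_frame("side")
for r in (.098,.103):
  for k in (f,s):
    a,v=ring(k,c,r,.03,95,165,36); print(v.round().astype(int).tolist())
cv2.imwrite("pics/c3.png",cv2.resize(np.hstack([f["color"][140:290,270:480],s["color"][170:320,250:480]]),None,fx=1.8,fy=1.8)[:,:,::-1])
E
```

```text
[187, 185, 183, 176, 155, 142, 139, 138, 138, 137, 137, 136, 135, 134, 132, 126, 118, 122, 144, 210, 235, 237, 237, 237, 237, 238, 238, 237, 238, 238, 238, 239, 238, 238, 239, 240]
[190, 189, 186, 188, 190, 192, 189, 189, 190, 169, 124, 89, 73, 118, 184, 190, 189, 189, 191, 190, 189, 190, 190, 191, 190, 190, 193, 192, 191, 192, 191, 193, 193, 192, 190, 192]
[186, 184, 177, 156, 140, 139, 138, 138, 137, 137, 136, 136, 134, 134, 127, 101, 95, 119, 153, 224, 236, 237, 237, 237, 238, 238, 237, 237, 238, 238, 239, 237, 238, 239, 241, 240]
[192, 190, 189, 189, 191, 192, 191, 190, 190, 176, 148, 148, 146, 155, 185, 190, 189, 190, 192, 190, 189, 190, 192, 191, 190, 193, 192, 191, 192, 192, 193, 193, 191, 191, 195, 196]
```

View pics/c3.png

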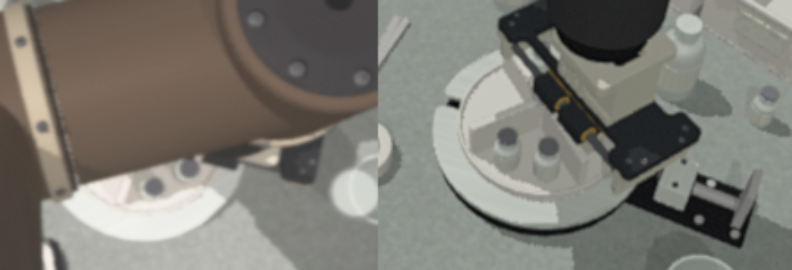

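Side view: slot B is near (453,102) in the crop, about 118–121°, against a target of 109.3°. The vials are standing and the top view is blocked by the arm. I'll push 10° more, then back off and check.

>>> servo_tool([
  [1,0.7,-0.2,0,0,0,0.8],
  [1,1.3,-0.3,0,0,0,1.5],
  [1,1.3,-0.3,0,0,0,1.5],
  [1,1.3,-0.4,0,0,0,1.5],
  [1,1.3,-0.3,0,0,0,1.5],
  [1,1.3,-0.3,0,0,0,1.5],
  [1,0.9,-0.2,0,0,0,1.0],
  [1,0.5,-0.1,0,0,0,0.6],
  [1,0,0,0,0,0,0],
  [1,0,0,0,0,0,0],
])

```text
t: 7.57
eef_pos: [0.5662, -0.0385, 0.0544]
ee_rot: [-3.141, -0.001, 2.737]
force: [3.8, -0.9, 0.4]
width: 0.0003
gripper_force: 1.4
```

>>> servo_tool([
  [1,-2,0,0,0,0,0],
  [1,-4,0,0,0,0,0],
  [1,-4,0,0,0,0,0],
  [1,0,0,0,0,0,0],
])

```text
t: 7.9
eef_pos: [0.5757, -0.0428, 0.0541]
ee_rot: [-3.141, -0.001, 2.736]
force: [-0.6, -0.1, -0.1]
width: 0.0006
gripper_force: 0.0
```

```bash
python3 - <<'E'
from h import *
c=(.574,.013); s=arm.grab_frame("side")
for r in (.095,.098,.103): print(dark(s,c,r,.03,85,150))
E
```

```text
(np.float64(103.0), np.float64(110.5), np.float64(106.7))
(np.float64(102.1), np.float64(110.5), np.float64(106.3))
(np.float64(102.0), np.float64(110.9), np.float64(106.4))
```

>>> servo_tool([
  [1,0,0,-10,0,0,0],
  [1,0,0,-25,0,0,0],
  [1,0,0,-25,0,0,0],
  [1,0,0,-12,0,0,0],
  [1,-9,-8,0,0,0,0],
  [1,-20,-19,0,0,0,0],
  [1,-20,-19,0,0,0,0],
  [1,-20,-19,0,0,0,0],
  [1,-20,-19,0,0,0,0],
  [1,-20,-19,0,0,0,0],
  [1,-20,-19,0,0,0,0],
  [1,-12,-10,0,0,0,0],
  [1,-7,-6,0,0,0,0],
  [1,0,0,0,0,0,0],
])

```text
t: 9.12
eef_pos: [0.6571, -0.2295, 0.1257]
ee_rot: [-3.141, -0.001, 2.734]
force: [1.0, -0.1, -0.6]
width: 0.0008
gripper_force: 0.0
```

```bash
python3 - <<'E'
from h import *
c=(.5743,.0133); f=arm.grab_frame("top"); s=arm.grab_frame("side"); print(np.round(arm.get_state()["q"],2))
for k in (f,s):
  for r in (.095,.1,.105): print(dark(k,c,r,.03,85,135))
cv2.imwrite("pics/c4.png",cv2.resize(np.hstack([f["color"][130:290,270:490],s["color"][170:330,260:480]]),None,fx=1.8,fy=1.8)[:,:,::-1])
E
```

```text
[-0.05  0.46 -0.07 -0.   -1.04 -1.92]
(np.float64(101.0), np.float64(109.3), np.float64(105.1))
(np.float64(101.1), np.float64(109.2), np.float64(105.1))
(np.float64(100.7), np.float64(109.5), np.float64(105.1))
(np.float64(103.1), np.float64(110.7), np.float64(106.9))
(np.float64(102.6), np.float64(110.7), np.float64(106.6))
(np.float64(101.2), np.float64(111.8), np.float64(106.5))
```

View pics/c4.png

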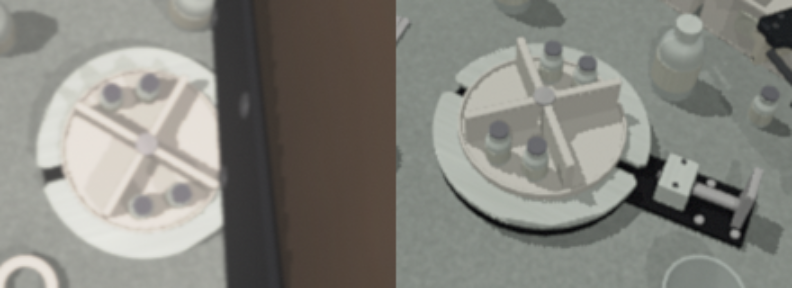

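The top view shows slot B at about 105° (crop (53,174)), so the table turned about 4° past the target of 109.3°. The vials are standing. I'll push back lightly on the opposite divider of the same compartment.

>>> servo_tool([
  [1,0,0,0,0,0,-3.6],
  [1,0,0,0,0,0,-7],
  [1,0,0,0,0,0,-7],
  [1,0,0,0,0,0,-7],
  [1,0,0,0,0,0,-7],
  [1,0,0,0,0,0,-7],
  [1,0,0,0,0,0,-7],
  [1,0,0,0,0,0,-7],
  [1,0,0,0,0,0,-7],
  [1,0,0,0,0,0,-7],
  [1,0,0,0,0,0,-7],
  [1,0,0,0,0,0,-7],
  [1,0,0,0,0,0,-7],
  [1,0,0,0,0,0,0],
  [1,0,0,0,0,0,0],
])

```text
t: 10.47
eef_pos: [0.657, -0.2265, 0.1269]
ee_rot: [-3.142, 0.0, -2.021]
force: [0.5, 0.3, -0.0]
width: 0.0006
gripper_force: 0.0
```

>>> servo_tool([
  [1,-8,7,0,0,0,0],
  [1,-20,17.4,0,0,0,0],
  [1,-20,17.4,0,0,0,0],
  [1,-20,17.4,0,0,0,0],
  [1,-20,17.4,0,0,0,0],
  [1,-20,17.4,0,0,0,0],
  [1,-20,17.4,0,0,0,0],
  [1,-13,11.4,0,0,0,0],
  [1,-7,6,0,0,0,0],
  [1,0,0,0,0,0,0],
  [1,0,0,0,0,0,0],
])

```text
t: 11.38
eef_pos: [0.605, -0.0378, 0.1269]
ee_rot: [-3.141, 0.0, -2.018]
force: [-0.9, -0.9, 0.9]
width: 0.0003
gripper_force: 0.0
```

>>> servo_tool([
  [1,0,0,10,0,0,0],
  [1,0,0,20,0,0,0],
  [1,0,0,22,0,0,0],
  [1,0,0,14,0,0,0],
  [1,0,0,6,0,0,0],
  [1,0,0,0,0,0,0],
  [1,-4,0,0,0,0,0],
  [1,-4,0,0,0,0,0],
  [1,-2,0,0,0,0,0],
  [1,-1,0,0,0,0,0],
  [1,-1,0,0,0,0,0],
  [1,0,0,0,0,0,0],
])

```text
t: 12.38
eef_pos: [0.6106, -0.0273, 0.0551]
ee_rot: [-3.141, 0.001, -2.018]
force: [-0.4, -0.2, -1.0]
width: 0.0004
gripper_force: 0.0
```

```bash
cat > m.py <<'E'
from h import *
s=arm.grab_frame("side")
for r in (.095,.1): print(dark(s,(.5743,.0133),r,.03,85,135))
E
python3 m.py
```

```text
(np.float64(103.1), np.float64(110.7), np.float64(106.9))
(np.float64(102.6), np.float64(110.7), np.float64(106.6))
```

>>> servo_tool([
  [1,-1,0,0,0,0,0],
  [1,-1,0,0,0,0,0],
  [1,-1,0,0,0,0,0],
  [1,-1,0,0,0,0,0],
  [1,0,0,0,0,0,0],
  [1,0,0,0,0,0,0],
])

```text
t: 12.93
eef_pos: [0.6121, -0.024, 0.0545]
ee_rot: [3.142, 0.0, -2.018]
force: [-0.6, -1.0, -0.3]
width: 0.0006
gripper_force: 0.4
```

```bash
python3 m.py
```

```text
(np.float64(106.4), np.float64(113.3), np.float64(109.9))
(np.float64(105.4), np.float64(113.4), np.float64(109.4))
```

>>> servo_tool([
  [1,-0.5,0,0,0,0,0],
  [1,-0.5,0,0,0,0,0],
  [1,0,0,0,0,0,0],
  [1,0,0,0,0,0,0],
])

```text
t: 13.32
eef_pos: [0.6125, -0.0231, 0.0545]
ee_rot: [3.142, -0.0, -2.018]
force: [0.8, -3.0, -0.5]
width: 0.0007
gripper_force: 0.9
```

```bash
python3 m.py
```

```text
(np.float64(107.0), np.float64(114.2), np.float64(110.6))
(np.float64(106.1), np.float64(113.8), np.float64(110.0))
```

>>> servo_tool([
  [1,2,0,0,0,0,0],
  [1,4,0,0,0,0,0],
  [1,4,0,0,0,0,0],
  [1,0,0,-10,0,0,0],
  [1,0,0,-25,0,0,0],
  [1,0,0,-25,0,0,0],
  [1,0,0,-12,0,0,0],
  [1,9,-8,0,0,0,0],
  [1,20,-17,0,0,0,0],
  [1,20,-17,0,0,0,0],
  [1,20,-17,0,0,0,0],
  [1,20,-17,0,0,0,0],
  [1,20,-17,0,0,0,0],
  [1,20,-17,0,0,0,0],
  [1,14,-11,0,0,0,0],
  [1,8,-6,0,0,0,0],
  [1,0,0,0,0,0,0],
])

```text
t: 14.78
eef_pos: [0.657, -0.2254, 0.1259]
ee_rot: [3.141, -0.0, -2.02]
force: [0.7, 1.0, 0.0]
width: 0.0006
gripper_force: 0.0
```

>>> servo_tool([
  [1,0,0,0,0,0,-5],
  [1,0,0,0,0,0,-7],
  [1,0,0,0,0,0,-7],
  [1,0,0,0,0,0,-7],
  [1,0,0,0,0,0,-7],
  [1,0,0,0,0,0,-7],
  [1,0,0,0,0,0,-5],
  [1,0,0,0,0,0,0],
  [1,0,0,0,0,0,0],
])

```text
t: 15.53
eef_pos: [0.6572, -0.2224, 0.1267]
ee_rot: [3.142, 0.0, -1.235]
force: [0.5, 0.8, -0.3]
width: 0.0004
gripper_force: 0.0
```

```bash
python3 - <<'E'
from h import *
c=(.5743,.0133); f=arm.grab_frame("top"); print(np.round(arm.get_state()["q"],2))
for r in (.095,.1,.105): print(dark(f,c,r,.03,85,135))
E
python3 m.py
```

```text
[-0.05  0.46 -0.07 -0.   -1.04  0.38]
(np.float64(104.3), np.float64(112.7), np.float64(108.5))
(np.float64(104.5), np.float64(112.6), np.float64(108.5))
(np.float64(104.2), np.float64(112.9), np.float64(108.6))
(np.float64(107.0), np.float64(114.2), np.float64(110.6))
(np.float64(106.0), np.float64(113.8), np.float64(109.9))
```

>>> servo_tool([
  [1,0,0,10,0,0,0],
  [1,0,0,22,0,0,0],
  [1,0,0,24,0,0,0],
  [1,0,0,17,0,0,0],
  [1,0,0,8,0,0,0],
  [1,0,0,0,0,0,0],
  [1,-3,0,0,0,0,0],
  [1,-5,0,0,0,0,0],
  [1,-5,0,0,0,0,0],
  [1,-5,0,0,0,0,0],
  [1,-4,0,0,0,0,0],
  [1,-4,0,0,0,0,0],
  [1,-4,0,0,0,0,0],
  [1,0,0,0,0,0,0],
])

```text
t: 16.8
eef_pos: [0.6475, -0.1944, 0.0461]
ee_rot: [-3.141, -0.0, -1.232]
force: [0.0, 0.1, -0.3]
width: 0.0004
gripper_force: 0.0
```

>>> servo_tool([
  [1,-2,0,0,0,0,0],
  [1,-2.5,0,0,0,0,0],
  [1,-2.5,0,0,0,0,0],
  [1,-2.5,0,0,0,0,0],
  [1,-2.5,0,0,0,0,0],
  [1,-2.5,0,0,0,0,0],
  [1,-2.5,0,0,0,0,0],
  [1,0,0,0,0,0,0],
])

```text
t: 17.47
eef_pos: [0.6417, -0.1783, 0.0456]
ee_rot: [-3.141, 0.0, -1.232]
force: [0.9, -1.9, 0.6]
width: 0.0003
gripper_force: 1.0
```

>>> servo_tool([
  [1,-2,0,0,0,0,0],
  [1,-2,0,0,0,0,0],
  [1,-2,0,0,0,0,0],
  [1,-2,0,0,0,0,0],
  [1,-2,0,0,0,0,0],
  [1,-2,0,0,0,0,0],
  [1,-2,0,0,0,0,0],
  [1,-2,0,0,0,0,0],
  [1,0,0,0,0,0,0],
])

```text
t: 18.22
eef_pos: [0.6363, -0.1632, 0.0455]
ee_rot: [3.142, 0.0, -1.232]
force: [1.5, -2.1, 1.1]
width: 0.0008
gripper_force: 0.9
```

```bash
python3 - <<'E'
from h import *
s=arm.grab_frame("side"); print(find(s,"bolt_tab"),px(s,(.62,-.12,.04)))
cv2.imwrite("pics/c5.png",cv2.resize(s["color"][170:330,260:500],None,fx=3.3,fy=3.3,interpolation=2)[:,:,::-1])
E
```

```text
[([0.6066, -0.0927, 0.0322], 0.62), ([0.6014, -0.1051, 0.0143], 0.16)] [414.8732977  265.02529386]
```

View pics/c5.png

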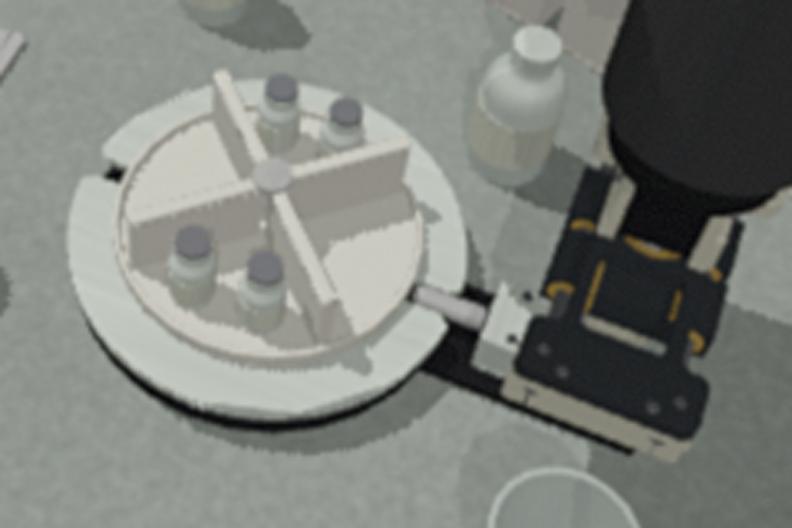

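The bolt nose is inside the slot at (425,297) and the vials are upright. I'll push on until it stops.

>>> servo_tool([
  [1,-1.5,0,0,0,0,0],
  [1,-1.5,0,0,0,0,0],
  [1,-1,0,0,0,0,0],
  [1,-1,0,0,0,0,0],
  [1,-1,0,0,0,0,0],
  [1,-1,0,0,0,0,0],
  [1,0,0,0,0,0,0],
])

```text
t: 18.9
eef_pos: [0.6337, -0.157, 0.0453]
ee_rot: [3.141, 0.0, -1.233]
force: [1.3, -2.6, -1.6]
width: 0.0006
gripper_force: 1.3
```

>>> servo_tool([
  [1,-1,0,0,0,0,0],
  [1,-1,0,0,0,0,0],
  [1,0,0,0,0,0,0],
])

```text
t: 19.15
eef_pos: [0.6332, -0.1555, 0.0454]
ee_rot: [3.141, -0.0, -1.233]
force: [0.6, -5.4, -2.3]
width: 0.0006
gripper_force: 2.4
```

>>> servo_tool([
  [1,-1,0,0,0,0,0],
  [1,-1,0,0,0,0,0],
  [1,0,0,0,0,0,0],
])

```text
t: 19.4
eef_pos: [0.6332, -0.1553, 0.0455]
ee_rot: [3.141, -0.002, -1.233]
force: [3.6, -15.3, -6.1]
width: 0.0005
gripper_force: 7.3
```

The bolt has hit its hard stop: the force rose with no further travel. I'm withdrawing and checking.

>>> servo_tool([
  [1,4,0,0,0,0,0],
  [1,8,0,0,0,0,0],
  [1,12,0,0,0,0,0],
  [1,12,0,0,0,0,0],
  [1,6,0,0,0,0,0],
  [1,0,0,-15,0,0,0],
  [1,0,0,-30,0,0,0],
  [1,0,0,-35,0,0,0],
  [1,0,0,-35,0,0,0],
  [1,20,0,-15,0,0,0],
  [1,35,0,0,0,0,0],
  [1,35,0,0,0,0,0],
  [1,20,0,0,0,0,0],
  [1,0,0,0,0,0,0],
])

```text
t: 20.57
eef_pos: [0.6835, -0.3011, 0.1745]
ee_rot: [3.141, -0.0, -1.236]
force: [0.2, 0.3, -0.5]
width: 0.0004
gripper_force: 0.0
```

```bash
python3 - <<'E'
from h import *
s=arm.grab_frame("side"); print(find(s,"bolt_tab"),find(s,"beaker"),find(s,"flask_b"))
cv2.imwrite("pics/c6.png",cv2.resize(s["color"][150:340,240:500],None,fx=3,fy=3,interpolation=2)[:,:,::-1])
E
```

```text
[([0.6084, -0.1338, 0.0323], 0.66), ([0.5211, -0.027, 0.0621], 0.5)] [([0.5323, -0.2135, 0.0503], 0.85), ([0.6294, 0.0078, 0.0735], 0.62), ([0.4276, 0.1259, 0.0179], 0.34)] [([0.7183, -0.0487, 0.0651], 0.87), ([0.6898, 0.1627, 0.0598], 0.71)]
```

View pics/c6.png

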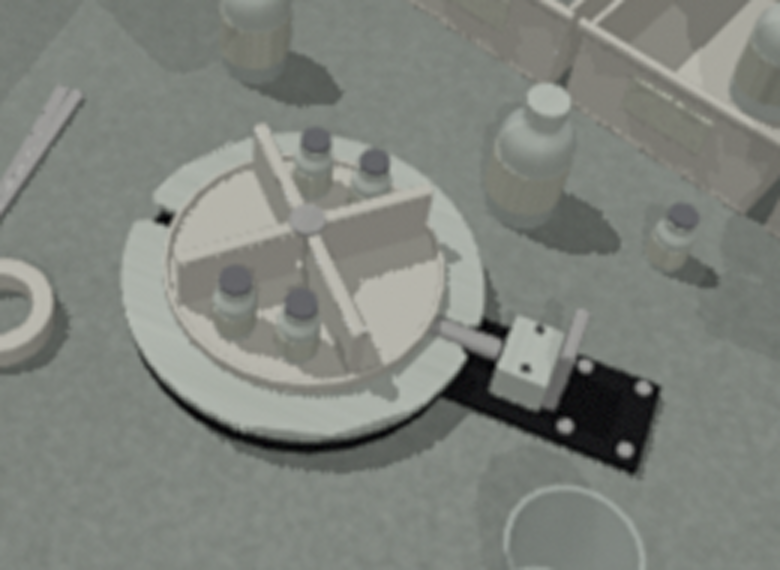

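The bolt is home: its tab at (570,360) sits against the guide block and the nose is in the slot. All four vials are standing and the bystanders haven't moved.

```bash
python3 -c "from station import arm; print(arm.job_done())"
```

```text
the job is handed in; nothing more can be done
None
```

The carousel is locked: the bolt was pushed to its hard stop in slot A, with all four vials standing and nothing else on the counter moved. My first push turned the table about 4° too far, so I pushed it back on the opposite divider before sliding the bolt home, and I handed the job in at about 21 s.

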